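Fill the vial carrier and index it to the next hole

TASK

Put spare vials from the wooden stand upright into the empty cells of the grey plastic vial carrier, leaving the vials already in it and the spare left over where they are. Then pull the lock plunger's knob up, slide the carrier one hole towards the reader head, and let the pin drop fully home in that next hole. Finish while still holding the plunger's knob, with its pin fully down; do not let go, and do not disturb the beaker, the bottle or the meter.

Things in the scene. Friction and masses are not known exactly. Their poses are not given: they have to be found in the camera images.
- rail: Sampling rail fixed to the bench: grey painted plate 150 x 370 x 12 mm, origin at bench level, z up; the plate spans rail x -85 to 65, y -115 to 255 mm. The carrier slides along rail +y. A steel index bar (24 mm wide, top 30 mm above the bench) runs along y at rail x = -65 mm, y = -30 to 120 mm, with three square holes 12 x 12 mm, 18 mm deep, 45 mm apart.
- reader (a point): Centre of the top of the reader head, a white box 80 x 50 mm, top 87 mm above the bench, fixed at the +y end of the rail, at rail (20, 226) mm.
- hole0 (a point): Centre of the mouth of the first hole of the index bar, fixed on the rail: the pin is in it at the start.
- hole1 (a point): Mouth of the next hole, 45 mm further towards the reader head: the pin must end in this one.
- hole2 (a point): Mouth of the third hole, 45 mm beyond hole1; not to be used.
- carrier (a joint): Slide of the grey plastic vial carrier along the rail's +y (towards the reader head), m: 0 at the start, pin in hole0; 0.045 with the pin at the centre of hole1; 0.090 at hole2; stops at -0.003 and 0.093. Friction about 1.5 N, damping 8 N s/m. It cannot lift off the rail.
- block (a point): Centre of the top of the grey carrier block, which moves with it: 44 mm wide (rail x), 190 mm long (rail y), top 50 mm above the bench, with a row of four square cells along it. An aluminium bracket 36 mm wide, top 42 mm above the bench, reaches from its middle over the index bar and carries the plunger.
- cell0 (a point): Centre of the floor of cell 0 of the carrier, which moves with it; at the start at rail (20, -67.5) mm, 22 mm above the bench. Each cell is 31 x 31 mm and 28 mm deep, with a black liner on its floor, for one vial; cells are 45 mm apart along the rail. Two of the four are empty at the start, different ones each time.
- cell1 (a point): Centre of the floor of cell 1 of the carrier, which moves with it; at the start at rail (20, -22.5) mm, 22 mm above the bench. Each cell is 31 x 31 mm and 28 mm deep, with a black liner on its floor, for one vial; cells are 45 mm apart along the rail. Two of the four are empty at the start, different ones each time.
- cell2 (a point): Centre of the floor of cell 2 of the carrier, which moves with it; at the start at rail (20, 22.5) mm, 22 mm above the bench. Each cell is 31 x 31 mm and 28 mm deep, with a black liner on its floor, for one vial; cells are 45 mm apart along the rail. Two of the four are empty at the start, different ones each time.
- cell3 (a point): Centre of the floor of cell 3 of the carrier, which moves with it; at the start at rail (20, 67.5) mm, 22 mm above the bench. Each cell is 31 x 31 mm and 28 mm deep, with a black liner on its floor, for one vial; cells are 45 mm apart along the rail. Two of the four are empty at the start, different ones each time.
- plunger (a joint): Lift of the lock plunger, straight up on the bracket, m: 0 fully down, 0.020 fully up. A spring presses it down (3.6 N at 0, 6 N at 0.020). The 8 mm round-tipped pin reaches 12 mm into a hole, so it clears the bar when lifted over 0.012; in a hole it has 2 mm of play each way and locks the carrier. Let down between holes it rides on the bar.
- knob (a point): Centre of the plunger's black cylindrical knob, 24 mm across, 26 mm tall, upright; rides up and down with the plunger. When the plunger is down the knob's underside is 58 and its top 84 mm above the bench; below it a 18 mm sleeve stands on the bracket up to 52 mm above the bench. It stands at rail (-65, 0) mm at the start, 85 mm beside the row of cells.
- stand: Wooden stand 180 x 56 x 20 mm, fixed on the bench, origin at its underside's centre. Along its own x three square pockets 31 x 31 mm, 55 mm apart, floors 6 mm above the bench, each with a spare vial at the start.
- vial1: Vial that is already in a cell of the carrier at the start: amber glass 27 mm across with white cap 26 mm across, 72 mm tall in all, about 45 g, origin at the centre of its underside, z up. All five vials are alike.
- vial2: Vial that is already in a cell of the carrier at the start: amber glass 27 mm across with white cap 26 mm across, 72 mm tall in all, about 45 g, origin at the centre of its underside, z up. All five vials are alike.
- spare1: Spare vial, in the wooden stand at the start: amber glass 27 mm across with white cap 26 mm across, 72 mm tall in all, about 45 g, origin at the centre of its underside, z up. All five vials are alike.
- spare2: Spare vial, in the wooden stand at the start: amber glass 27 mm across with white cap 26 mm across, 72 mm tall in all, about 45 g, origin at the centre of its underside, z up. All five vials are alike.
- spare3: Spare vial, in the wooden stand at the start: amber glass 27 mm across with white cap 26 mm across, 72 mm tall in all, about 45 g, origin at the centre of its underside, z up. All five vials are alike.
- beaker: Bystander: glass beaker, 70 mm across, 85 mm tall, origin at its underside.
- reagent: Bystander: white bottle with yellow cap, 60 mm across, 120 mm tall, origin at its underside.
- meter: Bystander: white bench meter, a flat box 85 x 180 x 45 mm, origin at its underside.
Mind the look-alikes: they are no part of the job. Leave any black or green look-alike of the spare2 alone. What is shaped like the spare1 but pink is not meant.

How it is judged:
By the outcome, as a careful person would: the job done as asked, in the order asked, and still so for the second after the job is handed in, while the arm keeps its last pose, push and grip.
It also fails if it takes over 56 s, if anything falls off the work surface, if the arm or the gripper's body presses on something with over 40 N, if the wrist force passes 120 N, or if a joint passes its speed limit or range.

ROBOT

A 6-joint arm with a two-finger parallel gripper is mounted at the origin on the work surface. World frame = base frame: x ahead of the robot, y to its left, z up, the work surface at z = 0. Lengths are in m, angles in rad, forces in N, time in s.
With the tool pointing down it reaches from about 0.35 to 0.975 m from the base axis. Payload 17.4 kg.
Tool frame: the origin (TCP) lies on the centre line of the jaws, within the pads' length; the fingertips stand 19 mm ahead of it and the grasp point (between the pads) is the TCP; z points along the fingers, y is the direction in which the jaws open and shut (so a half turn about z gives the same grasp; the last joint's range is limited). The gripper opens to 85 mm and grips with 20 to 120 N. Pads are 22 mm wide; open, the fingers measure 114 mm over their backs; the gripper's body (76 mm by 85 mm) begins 54 mm behind the grasp point. The pads swing forward as they close: fully open they stand 13 mm farther back than shut.
Start: joints at [1.129, 0.116, 1.442, -0, 1.584, -0.038], TCP at [0.265, 0.621, 0.25] pointing down, gripper open.
Joint ranges: [-2.83, 2.83], [-0.83, 2.19], [0.07, 2.5], [-1.14, 4.28], [0.01, 3], [-2.97, 2.97]. Speed limits (rad/s): [1.89, 1.89, 2.22, 3.14, 3.14, 3.14].

INTERFACE

Orientations are given as a rotation vector (axis times angle).
In Python, from station import ctrl, vision gives the robot as it stands. The module is installed in compiled form; this text tells all that it offers.
- The arm moves only by the shell command python3 -m creep 'ROWS' [FORCE]. ROWS is JSON, a list of rows, each an object with "delta_pos": the shift along the tool's x, y, z in mm, a list of three; "twist": the turn, a rotation vector about the tool's x, y, z in rad, a list of three; "hand": the closure, from -1 (fully open) to 1 (shut). In form: [{"delta_pos": [tx, ty, tz], "twist": [rx, ry, rz], "hand": hand}, ...]. A call has 1 to 20 rows; each row is the pose to reach, as a shift and turn from the pose commanded when the call began, along the tool's axes at that moment; what a row does not reach only later rows make up. A row lasts 1/10 s, in which the tool goes at most 50 mm and 8.59 degrees, less where a joint would pass 70% of its speed; a pose out of reach is approached as far as the arm can. A call with a gripper value outside its range is refused whole. The fingers move at their own pace and stop on an object; FORCE is the grip in N (left out, the last holds). Time passes only in rows, so rows that repeat a pose let the fingers close. It gives the time, the measured TCP pose, the force and the opening at its end, in the units of the state.
- ctrl.get_state(): the state, without advancing time (a new reading comes with each control period).
- vision.snapshot(name): name is "side" or "top"; returns the picture (420x560x3 uint8, red, green, blue); there is no depth.
- vision.camera_model(name): a dict with "mtx" (3x3 intrinsics, pixels), "R" (3x3) and "t" (3): a world point X has camera coordinates R X + t. Camera axes: x right, y down, z forward; pixel columns grow to the right and rows downward; lengths in m; the calibration is good to about 2 mm. A picture is of the moment at which its call begins. camera_model takes no time and is no camera call.
- ctrl.sign_off(): hands the job in, once; it reports no verdict.
The state is a dict: "t": time; "qpos": joint angles; "joint_velocities": joint speeds; "tau": joint torques, N m; "eef_pos": TCP position; "eef_rot": TCP orientation; "contact_force": force on the tool from outside, world axes, zero at the start; "torque": the same for the moment, N m; "finger_gap": finger opening in m.
Only numpy, scipy, OpenCV 4.12 (cv2) and the standard library are available. Lean on these libraries where they do the work, as an engineer would, in place of code of your own. Each camera call takes 0.05 s, during which the arm holds its last target.

## Working session

There is one attempt and no reset: what is moved stays moved. The work goes in short steps, Python scripts to look and compute and a shell command to move; the robot and the scene stay as the last step left them, time stands still between calls to the robot, and variables do not carry over. Pictures are saved under pics/ and viewed, and the job is handed in when it is done.

```bash
mkdir -p pics
python3 - <<'E'
from station import ctrl, vision
import cv2, numpy as np
s=ctrl.get_state(); print({k:np.round(v,4).tolist() for k,v in s.items()})
for n in("top","side"):
    im=vision.snapshot(n); cv2.imwrite(f"pics/{n}0.png",im[:,:,::-1]); 
    m=vision.camera_model(n); print(n,{k:np.round(v,4).tolist() for k,v in m.items()})
E
```

```text
{'t': 0.0, 'qpos': [1.1292, 0.1165, 1.4423, -0.0, 1.584, -0.0378], 'joint_velocities': [-0.0001, 0.0012, -0.0005, 0.0007, -0.0001, 0.0011], 'tau': [0.0025, -73.1992, -63.2498, 0.0001, 0.0063, 0.0], 'eef_pos': [0.2652, 0.6206, 0.2495], 'eef_rot': [-0.63, -3.0775, 0.0018], 'contact_force': [-0.2955, 0.8806, -0.0874], 'torque': [-0.0235, -0.0165, -0.0103], 'finger_gap': 0.0853}
top {'mtx': [[485.9879, 0.0, 281.1431], [0.0, 485.9879, 218.6772], [0.0, 0.0, 1.0]], 'R': [[-0.0077, -1.0, 0.0047], [-0.9932, 0.0071, -0.1162], [0.1162, -0.0056, -0.9932]], 't': [0.0186, 0.6082, 1.5529]}
side {'mtx': [[523.2128, 0.0, 284.8994], [0.0, 523.2128, 218.3431], [0.0, 0.0, 1.0]], 'R': [[-0.9385, -0.3452, -0.0], [-0.2473, 0.6725, -0.6976], [0.2408, -0.6547, -0.7165]], 't': [0.5617, 0.2042, 1.309]}
```

View pics/top0.png

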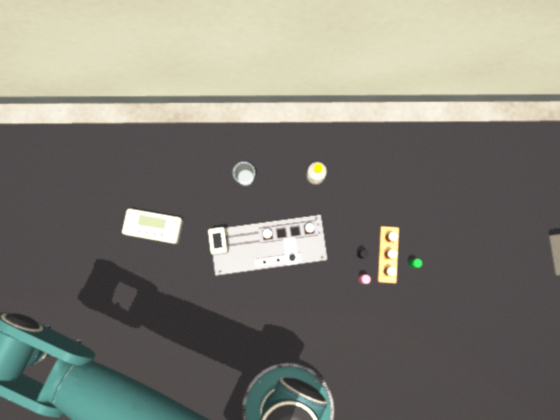

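View pics/side0.png

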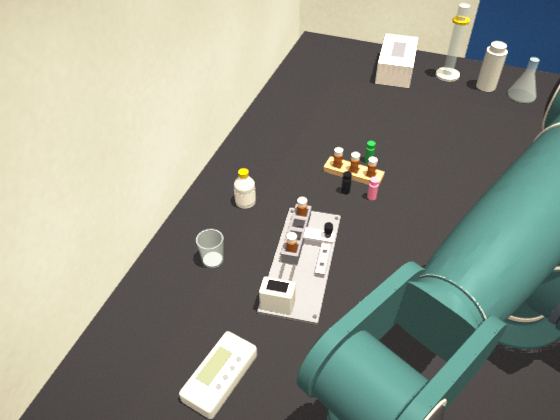

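Run:
```python
import cv2
a=cv2.imread("pics/top0.png")
cv2.imwrite("pics/topc1.png",cv2.resize(a[205:285,200:335],None,fx=5.9,fy=5.9,interpolation=cv2.INTER_CUBIC))
cv2.imwrite("pics/topc2.png",cv2.resize(a[215:295,345:435],None,fx=7,fy=7,interpolation=cv2.INTER_CUBIC))
```

```text
(no output)
```

View pics/topc1.png

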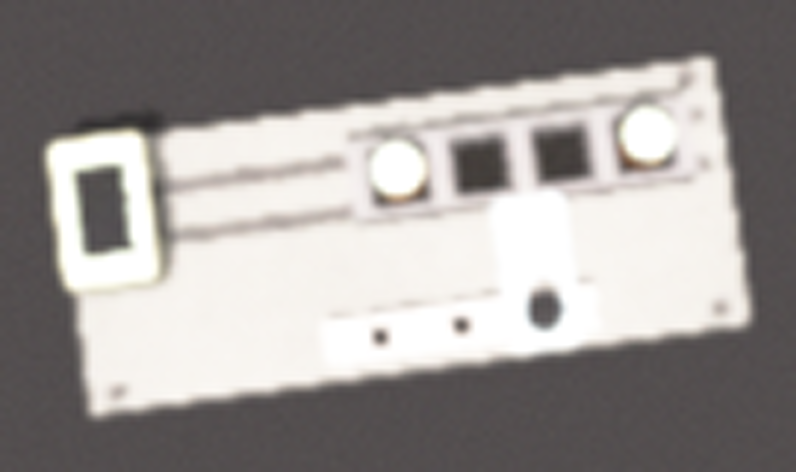

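View pics/topc2.png

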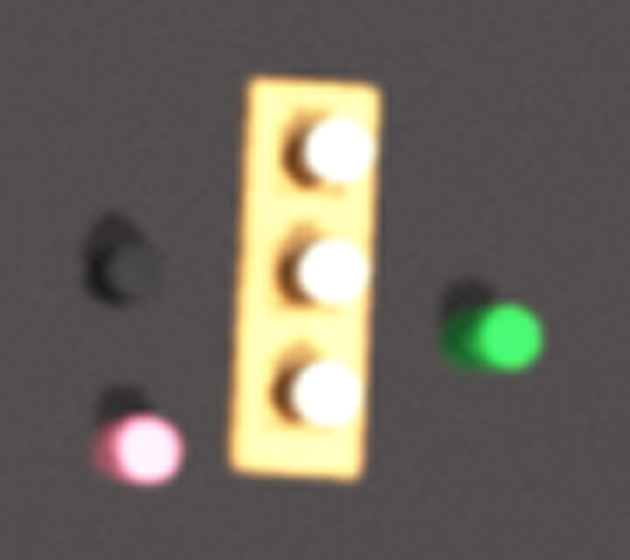

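```bash
cat > h.py <<'E'
import cv2, numpy as np
from station import ctrl, vision
CM={n:{k:np.array(v) for k,v in vision.camera_model(n).items()} for n in("top","side")}
def ray(n,u,v):
    m=CM[n]; d=m["R"].T@np.linalg.solve(m["mtx"],[u,v,1.]); c=-m["R"].T@m["t"]; return c,d
def onz(n,u,v,z):
    c,d=ray(n,u,v); return (c+d*(z-c[2])/d[2])[:2]
def proj(n,X):
    m=CM[n]; p=np.asarray(X)@m["R"].T+m["t"]; p=p@m["mtx"].T; return p[...,:2]/p[...,2:]
def blobs(mask,box,k=8,amin=1):
    "mask: float image (0..255) ; threshold 128 after upscaling; returns centroids, area in px"
    u0,v0,u1,v1=box; a=mask[v0:v1,u0:u1].astype(np.float32)
    b=cv2.resize(a,None,fx=k,fy=k,interpolation=cv2.INTER_CUBIC)
    b=(b>128).astype(np.uint8); n,l,s,c=cv2.connectedComponentsWithStats(b)
    out=[]
    for i in range(1,n):
        if s[i,4]/k/k>=amin: out.append((round((c[i,0]+.5)/k-.5+u0,2),round((c[i,1]+.5)/k-.5+v0,2),round(s[i,4]/k/k,1),round(s[i,2]/k,1),round(s[i,3]/k,1)))
    return out
E
python3 - <<'E'
from h import *
for n in CM: print(n,-CM[n]["R"].T@CM[n]["t"])
a=cv2.imread("pics/top0.png")
for p in [(220,262),(290,225),(281,233),(295,231),(290,250),(292,257),(310,228),(304,230),(392,237),(386,238),(383,260)]: print(p,a[p[1],p[0]])
print(a[250:264,284:300].min(2))
print(a[256:270,262:282].min(2))
E
```

```text
top [0.42379741 0.02298907 1.61298844]
side [0.26239306 0.91359534 1.08041353]
(220, 262) [239 244 247]
(290, 225) [219 221 227]
(281, 233) [57 61 68]
(295, 231) [62 65 70]
(290, 250) [255 255 255]
(292, 257) [87 87 92]
(310, 228) [255 255 255]
(304, 230) [155 158 175]
(392, 237) [255 255 255]
(386, 238) [ 30  75 123]
(383, 260) [183 253 255]
[[249 255 255 255 255 255 255 255 255 255 255 255 255 250 241 241]
 [250 255 255 255 255 255 255 254 254 255 255 255 255 250 236 234]
 [249 255 255 255 255 255 253 243 239 248 254 255 255 247 222 221]
 [245 254 255 255 255 253 236 217 203 215 241 254 255 254 246 245]
 [231 253 255 255 255 241 183 154 141 152 210 253 255 255 254 254]
 [248 254 255 255 255 219 125 101  94 104 167 246 255 255 255 255]
 [254 255 255 255 254 195  99  85  85  87 127 220 253 255 255 255]
 [255 255 255 255 254 187  96  87  87  89 117 205 253 255 255 255]
 [255 255 255 255 254 196 102  91  92  96 138 230 254 255 255 255]
 [255 255 255 255 255 224 135 103  99 114 180 250 255 255 255 255]
 [255 255 255 255 255 251 216 167 151 182 239 255 255 255 255 254]
 [255 255 255 255 
[... 674 characters left out ...]
 185 227
  252 255]
 [248 164 101 160 242 254 255 255 255 255 255 255 255 255 254 252 251 252
  254 254]
 [251 217 186 213 248 254 255 255 255 255 255 255 254 254 254 254 252 252
  253 252]
 [254 252 250 251 253 254 254 254 254 253 252 252 251 250 249 249 247 246
  246 244]
 [254 253 252 251 251 249 247 248 248 246 243 242 240 236 234 234 233 231
  232 231]
 [248 247 245 243 242 237 230 231 232 230 230 228 221 204 187 176 171 166
  166 166]
 [232 233 231 232 230 220 198 182 172 166 164 161 154 135 120 110 101  98
   99  99]
 [180 171 166 167 165 151 131 118 108 100  97  97  94  89  85  83  79  80
   81  79]
 [113 103  99  98  99  94  90  86  80  79  78  80  80  78  78  79  77  78
   77  76]]
```

Run:
```python
import cv2
a=cv2.imread("pics/side0.png")
cv2.imwrite("pics/sidec1.png",cv2.resize(a[190:320,255:345],None,fx=4.6,fy=4.6,interpolation=cv2.INTER_CUBIC))
cv2.imwrite("pics/sidec2.png",cv2.resize(a[135:205,315:395],None,fx=7,fy=7,interpolation=cv2.INTER_CUBIC))
```

```text
(no output)
```

View pics/sidec1.png

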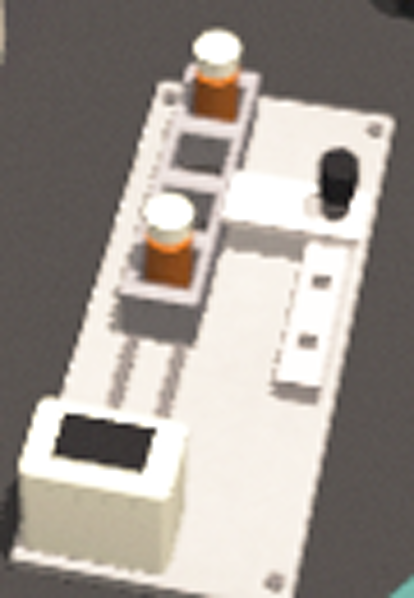

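View pics/sidec2.png

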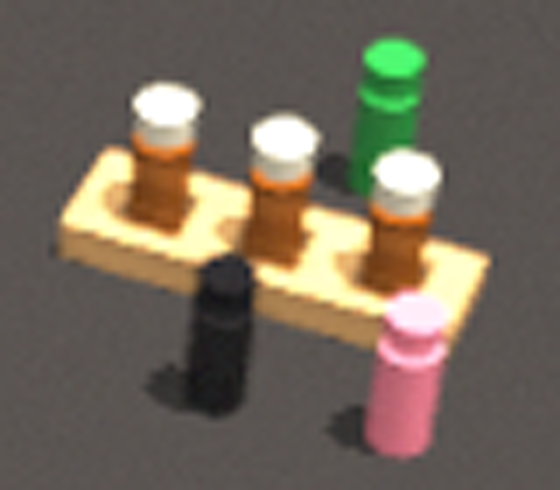

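Run:
```python
from h import *
from scipy.optimize import least_squares
T=cv2.imread("pics/top0.png"); S=cv2.imread("pics/side0.png")
inv=lambda im:255.-im.min(2).astype(float)
# holes (dark <~185)
f=lambda im,lo,hi: np.clip((hi-im.min(2).astype(float))/(hi-lo)*255,0,255)
print("top holes",blobs(f(T,110,250),(258,256,284,266)))
print("top knob",blobs(f(T,90,254),(285,249,299,264)))
print("top liners",blobs(f(T,60,215),(274,224,303,240),amin=10))
print("side holes",blobs(f(S,60,250),(318,245,330,268)))
print("side knob",blobs(f(S,20,200),(320,218,336,240)))
print("side liner",blobs(f(S,60,200),(288,215,308,230)))
# stand vials
w=np.where(T[:,:,0]>0,T[:,:,0],0).astype(float)
w=np.clip((T[:,:,0].astype(float)-190)*4,0,255)
print("top caps stand",blobs(w,(378,228,400,280),amin=8))
hsv=cv2.cvtColor(T,cv2.COLOR_BGR2HSV); wood=((hsv[:,:,1]>60)&(hsv[:,:,0]<30)&(hsv[:,:,2]>120))*255.
cap2=np.where(S[:,:,0]>150,255.,0)
print("side caps",blobs(np.clip((S[:,:,0].astype(float)-100)*1.6,0,255),(330,140,382,168),amin=8))
print("top caps carrier", blobs(np.clip((T[:,:,0].astype(float)-240)*10,0,255),(258,222,320,245),amin=8))
print("side caps carrier", blobs(np.clip((S[:,:,0].astype(float)-100)*1.6,0,255),(280,190,312,245),amin=8))
```

```text
top holes [(np.float64(277.73), np.float64(259.66), np.float64(5.3), np.float64(2.6), np.float64(2.6)), (np.float64(264.0), np.float64(261.65), np.float64(5.0), np.float64(2.5), np.float64(2.6))]
top knob [(np.float64(291.81), np.float64(256.85), np.float64(29.2), np.float64(5.5), np.float64(6.8))]
top liners [(np.float64(294.73), np.float64(230.71), np.float64(76.0), np.float64(9.8), np.float64(9.4)), (np.float64(280.98), np.float64(232.61), np.float64(76.8), np.float64(9.8), np.float64(9.6))]
side holes [(np.float64(318.88), np.float64(245.21), np.float64(3.9), np.float64(2.8), np.float64(1.6)), (np.float64(324.35), np.float64(250.73), np.float64(6.8), np.float64(3.6), np.float64(2.4)), (np.float64(321.41), np.float64(263.7), np.float64(7.2), np.float64(3.6), np.float64(2.5))]
side knob [(np.float64(327.93), np.float64(229.15), np.float64(101.4), np.float64(8.5), np.float64(15.2))]
side liner [(np.float64(302.41), np.float64(215.13), np.float64(10.3), np.float64(9.2), np.float64(1.8)), (np.float64(298.32), np.float64(223.05), np.float64(80.8), np.float64(12.0), np.float64(9.0)), (n
[... 770 characters left out ...]
)), (np.float64(345.28), np.float64(163.7), np.float64(30.5), np.float64(7.6), np.float64(7.4)), (np.float64(361.99), np.float64(166.55), np.float64(11.9), np.float64(7.6), np.float64(2.6))]
top caps carrier [(np.float64(309.52), np.float64(227.2), np.float64(38.2), np.float64(7.4), np.float64(6.9)), (np.float64(266.87), np.float64(233.02), np.float64(37.4), np.float64(6.8), np.float64(6.5)), (np.float64(289.55), np.float64(241.38), np.float64(75.6), np.float64(12.8), np.float64(6.8))]
side caps carrier [(np.float64(301.9), np.float64(200.08), np.float64(59.6), np.float64(10.1), np.float64(8.6)), (np.float64(295.85), np.float64(227.63), np.float64(584.7), np.float64(32.0), np.float64(39.1))]
```

```bash
cat > fit.py <<'E'
from h import *
from scipy.optimize import least_squares
# subpixel edge crossings: walk along normal of expected edge
def edges(n,im,pose,z,pts,half,k=9,rng=4,ang_z=None):
    "pts: list of (p0,p1) local edges; sample, find max gradient along outward image normal; returns (world pts on plane z, edge id)"
    g=cv2.GaussianBlur(cv2.cvtColor(im,cv2.COLOR_BGR2GRAY).astype(np.float32),(0,0),.6)
    x,y,t=pose;c,s=np.cos(t),np.sin(t);Rm=np.array([[c,-s],[s,c]])
    out=[]
    for e,(p0,p1) in enumerate(pts):
        for f in np.linspace(.06,.94,k):
            q=np.array(p0)*(1-f)+np.array(p1)*f
            d=np.array(p1)-p0; nn=np.array([d[1],-d[0]])/np.linalg.norm(d)
            o=np.arange(-half,half,.0004)
            loc=q+o[:,None]*nn
            W=np.c_[loc@Rm.T+[x,y],np.full(len(o),z)]
            uv=proj(n,W).astype(np.float32)
            v=cv2.remap(g,uv[None,:,0],uv[None,:,1],cv2.INTER_CUBIC)[0]
            mid=(v.max()+v.min())/2
            gr=abs(np.gradient(v)); gr[[0,-1]]=0; i=gr.argmax()
            if v.max()-v.min()<60: continue
            out.append((e,o[i],*W[i,:2]))
    return np.array(out)
def fitrect(obs_list,pts_list,x0):
    def res(p):
        c,s=np.cos(p[2]),np.sin(p[2]);r=[]
        for obs,pts in zip(obs_list,pts_list):
            L=(obs[:,2:]-p[:2])@np.array([[c,-s],[s,c]])
            for e,l in zip(obs[:,0].astype(int),L):
                p0,p1=np.array(pts[e]);d=p1-p0;nn=np.array([d[1],-d[0]])/np.linalg.norm(d);r.append((l-p0)@nn)
        return np.array(r)*1000
    q=least_squares(res,x0,loss="soft_l1"); return q.x,res(q.x)
E
python3 - <<'E'
from fit import *
T=cv2.imread("pics/top0.png"); S=cv2.imread("pics/side0.png")
# initial rail from holes (z=30mm)
h1=onz("top",277.73,259.66,.03);h2=onz("top",264.,261.65,.03)
th=np.arctan2(*( (h2-h1)[::-1]))-np.pi/2
print("holes top",h1,h2,np.linalg.norm(h2-h1),th)
for n,a,b in(("side",(324.35,250.73),(321.41,263.7)),):
    print("holes side",onz(n,*a,.03),onz(n,*b,.03))
c,s=np.cos(th),np.sin(th);R=np.array([[c,-s],[s,c]])
o=h1-R@[-.065,.045]; x0=[*o,th]; print("init",x0)
A,B,C,D=(.065,-.115),(.065,.255),(-.085,.255),(-.085,-.115)
ptsT=[((.065,-.10),(.065,.19)),((-.085,.24),(-.085,-.10)),((-.08,-.115),(.06,-.115))]
for it in range(2):
    oT=edges("top",T,x0,.012,ptsT,.012)
    oS=edges("side",S,x0,.012,ptsT,.012)
    pT,rT=fitrect([oT],[ptsT],x0);pS,rS=fitrect([oS],[ptsT],x0)
    pB,rB=fitrect([oT,oS],[ptsT,ptsT],x0)
    print(len(oT),len(oS));print("T",pT,rT.std());print("S",pS,rS.std());print("B",pB,rB.std())
    x0=pB
def loc(p,l): 
    c,s=np.cos(p[2]),np.sin(p[2]);return np.array([[c,-s],[s,c]])@np.array(l)+p[:2]
for nm,p in(("T",pT),("S",pS),("B",pB)):
    print(nm,"hole1",loc(p,(-.065,.045)),"cell1",loc(p,(.02,-.0225)),"cell2",loc(p,(.02,.0225)),"knob",loc(p,(-.065,0)))
print("liners top z22..:",[ (onz("top",*q,.022),onz("top",*q,.05)) for q in((294.73,230.71),(280.98,232.61))])
print("knob top z84", onz("top",291.81,256.85,.078))
# stand
for (a,b) in (((393.22,235.93),(338.38,149.75)),((392.36,253.34),(355.29,154.5)),((391.58,270.79),(372.78,159.37))):
    c1,d1=ray("top",*a);c2,d2=ray("side",*b)
    M=np.c_[d1,-d2];t,_,_,_=np.linalg.lstsq(M,c2-c1,rcond=None);P,Q=c1+t[0]*d1,c2+t[1]*d2
    print("cap tri",(P+Q)/2,P-Q,"top@72",onz("top",*a,.072),"side@72",onz("side",*b,.072))
E
```

```text
holes top [0.47505221 0.02619474] [0.46894982 0.07079609] 0.045016882153678085 0.13597650425110586
holes side [0.476381   0.02991427] [0.47045978 0.07474021]
init [np.float64(0.5455523248398803), np.float64(-0.009578625059988726), np.float64(0.13597650425110586)]
27 26
T [ 0.54529892 -0.01117566  0.13211915] 1.02877344161428
S [ 0.54607959 -0.00473207  0.1289058 ] 2.51796997614384
B [ 0.54609164 -0.01006046  0.13043617] 2.4934872027170503
27 26
T [ 0.54554495 -0.01135437  0.13262444] 1.0411527154420754
S [ 0.54611097 -0.00553936  0.12746243] 2.241410142035565
B [ 0.54614179 -0.01003708  0.12985847] 2.376795614321012
T hole1 [0.47516514 0.02465512] cell1 [ 0.56834462 -0.03101206] cell2 [0.562394   0.01359277] knob [ 0.48111576 -0.0199497 ]
S hole1 [0.47591798 0.03083294] cell1 [ 0.56880887 -0.02531448] cell2 [0.56308858 0.01932046] knob [ 0.48163827 -0.013802  ]
B hole1 [0.47586185 0.02616693] cell1 [ 0.56888701 -0.02975776] cell2 [0.56305978 0.01486335] knob [ 0.48168908 -0.01845418]
liners top z22..: [(array([ 0.56975916, -0.03031851]), array([ 0.56719037, -0.02938035])), (array([0.56382169, 0.01492508]), array([0.56135739, 0.015067  ]))]
knob top z84 [ 0.48199177 -0.01833329]
cap tri [ 0.54730272 -0.34170002  0.07222829] [-2.20466784e-03 -4.46707135e-04 -6.93466224e-05] top@72 [ 0.54621577 -0.34196923] side@72 [ 0.54847966 -0.34180404]
cap tri [ 0.49219168 -0.3369939   0.07242045] [-2.57893742e-03 -4.75755138e-04 -1.09190201e-06] top@72 [ 0.4909205  -0.33732996] side@72 [ 0.49357766 -0.33727824]
cap tri [ 0.4369488  -0.33274053  0.07228474] [-1.98852146e-03 -3.28895651e-04  6.02835679e-05] top@72 [ 0.43595702 -0.33297771] side@72 [ 0.43798739 -0.33289078]
```

```bash
cat > mv.py <<'E'
from h import *
from scipy.spatial.transform import Rotation as Ro
def plan(x,y,z,jaw,st=None):
    st=st or ctrl.get_state()
    R=Ro.from_rotvec(st["eef_rot"]).as_matrix(); p=np.array(st["eef_pos"])
    best=None
    for k in(0,np.pi,-np.pi):
        a=jaw+k; yv=np.array([np.cos(a),np.sin(a),0]); zv=np.array([0,0,-1.]); xv=np.cross(yv,zv)
        r=Ro.from_matrix(R.T@np.c_[xv,yv,zv]).as_rotvec()
        if best is None or np.linalg.norm(r)<np.linalg.norm(best): best=r
    print("now",p.round(4),"jaw",round(float(np.arctan2(R[1,1],R[0,1])),4),"q",np.round(st["qpos"],2),"F",np.round(st["contact_force"],1),"gap",round(float(st["finger_gap"]),4),"t",round(float(st["t"]),2))
    print("  delta",((R.T@(np.array([x,y,z])-p))*1000).round(1).tolist(),"twist",best.round(3).tolist())
E
python3 -c "
from mv import *
plan(.5473,-.3417,.25,-.081)
plan(.5473,-.3417,.15,-.081)
plan(.5473,-.3417,.058,-.081)"
```

```text
now [0.2651 0.6206 0.2496] jaw 1.167 q [ 1.13  0.12  1.44 -0.    1.58 -0.04] F [-0.4 -0.1  0.5] gap 0.0853 t 0.1
  delta [-637.5, -774.0, 0.4] twist [-0.001, 0.001, 1.248]
now [0.2651 0.6206 0.2496] jaw 1.167 q [ 1.13  0.12  1.44 -0.    1.58 -0.04] F [-0.4 -0.1  0.5] gap 0.0853 t 0.1
  delta [-637.5, -773.9, 100.4] twist [-0.001, 0.001, 1.248]
now [0.2651 0.6206 0.2496] jaw 1.167 q [ 1.13  0.12  1.44 -0.    1.58 -0.04] F [-0.4 -0.1  0.5] gap 0.0853 t 0.1
  delta [-637.6, -773.8, 192.4] twist [-0.001, 0.001, 1.248]
```

Candidates for "spare" (top view): (393,236), (392,253), (392,271) are amber with white caps, standing in the wooden stand, so these are the spares. The look-alikes are black (363,253), pink (366,279) and green (418,263), all on the bench and to be left alone. (267,233) and (310,227) are the vials already in cells 3 and 0, so cells 1 and 2 are empty, at (295,231) and (281,233). The close crop confirms this. I'll take the far spare (393,236) first.

```bash
python3 -m creep '[{"delta_pos":[-637,-774,0],"twist":[0,0,1.248],"hand":0.1},{"delta_pos":[-637,-774,0],"twist":[0,0,1.248],"hand":0.1},{"delta_pos":[-637,-774,0],"twist":[0,0,1.248],"hand":0.1},{"delta_pos":[-637,-774,0],"twist":[0,0,1.248],"hand":0.1},{"delta_pos":[-637,-774,0],"twist":[0,0,1.248],"hand":0.1},{"delta_pos":[-637,-774,0],"twist":[0,0,1.248],"hand":0.1},{"delta_pos":[-637,-774,0],"twist":[0,0,1.248],"hand":0.1},{"delta_pos":[-637,-774,0],"twist":[0,0,1.248],"hand":0.1},{"delta_pos":[-637,-774,0],"twist":[0,0,1.248],"hand":0.1},{"delta_pos":[-637,-774,0],"twist":[0,0,1.248],"hand":0.1},{"delta_pos":[-637,-774,0],"twist":[0,0,1.248],"hand":0.1},{"delta_pos":[-637,-774,0],"twist":[0,0,1.248],"hand":0.1},{"delta_pos":[-637,-774,0],"twist":[0,0,1.248],"hand":0.1},{"delta_pos":[-637,-774,0],"twist":[0,0,1.248],"hand":0.1},{"delta_pos":[-637,-774,0],"twist":[0,0,1.248],"hand":0.1},{"delta_pos":[-637,-774,0],"twist":[0,0,1.248],"hand":0.1},{"delta_pos":[-637,-774,0],"twist":[0,0,1.248],"hand":0.1},{"delta_pos":[-637,-774,0],"twist":[0,0,1.248],"hand":0.1},{"delta_pos":[-637,-774,0],"twist":[0,0,1.248],"hand":0.1},{"delta_pos":[-637,-774,0],"twist":[0,0,1.248],"hand":0.1}]' 30; python3 -c "
from mv import *
plan(.5473,-.3417,.15,-.081)"
```

```text
t: 2.1
eef_pos: [0.5463, -0.3412, 0.2499]
eef_rot: [-2.31, -2.129, 0.0]
contact_force: [0.9, 0.5, 0.7]
finger_gap: 0.0383
now [ 0.5463 -0.3412  0.2499] jaw -0.0814 q [-0.6   0.05  1.51  0.    1.58 -0.52] F [0.9 0.5 0.7] gap 0.0383 t 2.1
  delta [-0.5, 1.1, 99.9] twist [-0.0, -0.0, -0.0]
```

```bash
python3 -m creep '[{"delta_pos":[-0.5,1,50],"twist":[0,0,0],"hand":0.1},{"delta_pos":[-0.5,1,100],"twist":[0,0,0],"hand":0.1},{"delta_pos":[-0.5,1,140],"twist":[0,0,0],"hand":0.1},{"delta_pos":[-0.5,1,145],"twist":[0,0,0],"hand":0.1},{"delta_pos":[-0.5,1,145],"twist":[0,0,0],"hand":0.1}]'; python3 -c "
from mv import *
plan(.5473,-.3417,.058,-.081)
for n in('top','side'):
    im=vision.snapshot(n)[:,:,::-1]; cv2.imwrite('pics/%s1.png'%n,im)
a=cv2.imread('pics/side1.png')[110:210,310:400];b=cv2.imread('pics/top1.png')[205:295,345:435]
f=lambda i:cv2.resize(i,(400,450),interpolation=cv2.INTER_CUBIC)
cv2.imwrite('pics/c1.png',np.hstack([f(a),f(b)]))"
```

```text
t: 2.6
eef_pos: [0.547, -0.3395, 0.1053]
eef_rot: [-2.308, -2.129, 0.001]
contact_force: [-0.4, -0.6, 0.5]
finger_gap: 0.0381
now [ 0.547  -0.3395  0.1053] jaw -0.0809 q [-0.6   0.12  1.67 -0.    1.35 -0.51] F [-0.4 -0.6  0.5] gap 0.0381 t 2.6
  delta [-2.3, 0.5, 47.3] twist [-0.001, -0.001, 0.0]
```

View pics/c1.png

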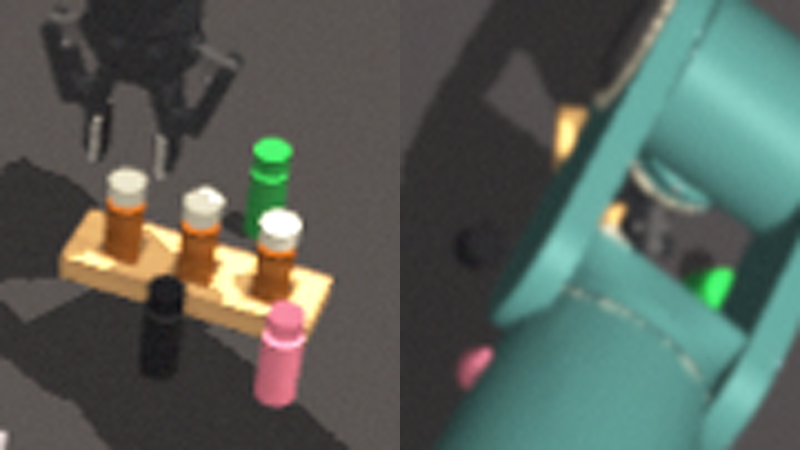

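```bash
python3 -c "
from mv import *
print(proj('side',[.547,-.3395,.0863]), proj('side',[.547,-.3417,.0863]),proj('side',[.547,-.3417,.078]))
for i in range(1): plan(.5473,-.3417,.058,-.081)"
```

```text
[338.97820776 146.5974714 ] [339.17754168 146.17897175] [338.97697417 148.3289937 ]
now [ 0.5481 -0.3401  0.1081] jaw -0.0809 q [-0.59  0.12  1.67 -0.    1.35 -0.51] F [ 0.2 -0.   0.5] gap 0.0383 t 2.7
  delta [-1.6, -0.8, 50.1] twist [0.003, 0.002, 0.0]
```

```bash
python3 -c "
from mv import *
for i in range(8):
    vision.snapshot('side'); s=ctrl.get_state(); print(np.round(s['eef_pos'],4),np.round(s['qpos'],4))"
```

```text
[ 0.5481 -0.3401  0.1083] [-0.5949  0.1222  1.6687  0.      1.347  -0.5141]
[ 0.5481 -0.3401  0.1082] [-0.5949  0.1222  1.669  -0.      1.3468 -0.5141]
[ 0.5479 -0.34    0.1077] [-0.5949  0.1224  1.6695  0.      1.3466 -0.5141]
[ 0.5477 -0.3399  0.1073] [-0.595   0.1226  1.6699 -0.      1.3464 -0.514 ]
[ 0.5476 -0.3398  0.1068] [-0.595   0.123   1.6704 -0.      1.3463 -0.514 ]
[ 0.5475 -0.3397  0.1064] [-0.595   0.1232  1.6708  0.      1.3461 -0.5141]
[ 0.5473 -0.3397  0.1061] [-0.595   0.1235  1.671  -0.      1.346  -0.514 ]
[ 0.5473 -0.3396  0.1058] [-0.595   0.1237  1.6712  0.      1.346  -0.514 ]
```

```bash
python3 -m creep '[{"delta_pos":[-2,0.3,12],"twist":[0,0,0],"hand":0.1},{"delta_pos":[-2,0.3,24],"twist":[0,0,0],"hand":0.1},{"delta_pos":[-2,0.3,36],"twist":[0,0,0],"hand":0.1},{"delta_pos":[-2,0.3,44],"twist":[0,0,0],"hand":0.1},{"delta_pos":[-2,0.3,47],"twist":[0,0,0],"hand":0.1},{"delta_pos":[-2,0.3,47],"twist":[0,0,0],"hand":0.1},{"delta_pos":[-2,0.3,47],"twist":[0,0,0],"hand":0.6},{"delta_pos":[-2,0.3,47],"twist":[0,0,0],"hand":0.6},{"delta_pos":[-2,0.3,47],"twist":[0,0,0],"hand":0.6},{"delta_pos":[-2,0.3,47],"twist":[0,0,0],"hand":0.6}]' 25; python3 -c "
from mv import *
plan(.5473,-.3417,.058,-.081)
im=vision.snapshot('side')[:,:,::-1]; cv2.imwrite('pics/side2.png',im)
cv2.imwrite('pics/c2.png',cv2.resize(im[110:210,310:400],None,fx=5,fy=5,interpolation=cv2.INTER_CUBIC))"
```

```text
t: 4.1
eef_pos: [0.5474, -0.3417, 0.0587]
eef_rot: [2.309, 2.129, 0.0]
contact_force: [-0.9, -0.8, 1.5]
finger_gap: 0.0259
now [ 0.5474 -0.3417  0.0587] jaw -0.081 q [-0.6   0.17  1.7   0.    1.27 -0.52] F [-0.9 -0.8  1.5] gap 0.0259 t 4.1
  delta [-0.0, -0.1, 0.7] twist [0.001, 0.0, 0.0]
```

View pics/c2.png

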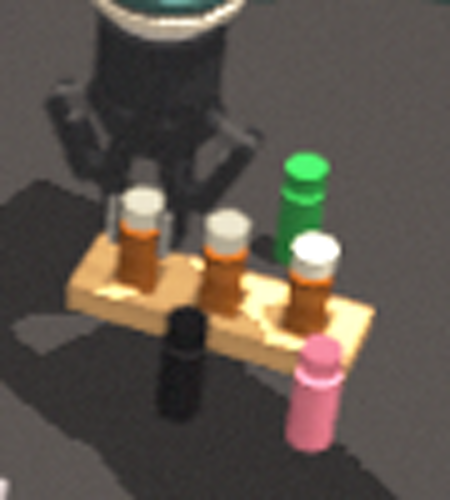

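```bash
python3 -m creep '[{"delta_pos":[0,0,-20],"twist":[0,0,0],"hand":0.6},{"delta_pos":[0,0,-50],"twist":[0,0,0],"hand":0.6},{"delta_pos":[0,0,-90],"twist":[0,0,0],"hand":0.6},{"delta_pos":[0,0,-125],"twist":[0,0,0],"hand":0.6},{"delta_pos":[0,0,-125],"twist":[0,0,0],"hand":0.6}]'; python3 -c "
from mv import *
plan(.5688,-.0297,.18,.132)"
```

```text
t: 4.65
eef_pos: [0.5486, -0.3425, 0.1892]
eef_rot: [2.304, 2.125, 0.003]
contact_force: [0.5, -0.6, 0.3]
finger_gap: 0.0261
now [ 0.5486 -0.3425  0.1892] jaw -0.081 q [-0.6   0.07  1.59 -0.    1.47 -0.52] F [ 0.5 -0.6  0.3] gap 0.0261 t 4.65
  delta [313.4, -5.2, 8.0] twist [0.006, 0.004, -0.213]
```

```bash
python3 -m creep '[{"delta_pos":[40,0,3],"twist":[0,0,-0.1],"hand":0.6},{"delta_pos":[90,-1,3],"twist":[0,0,-0.213],"hand":0.6},{"delta_pos":[140,-2,3],"twist":[0,0,-0.213],"hand":0.6},{"delta_pos":[190,-2.5,3],"twist":[0,0,-0.213],"hand":0.6},{"delta_pos":[240,-3,3],"twist":[0,0,-0.213],"hand":0.6},{"delta_pos":[280,-4,3],"twist":[0,0,-0.213],"hand":0.6},{"delta_pos":[300,-4,3],"twist":[0,0,-0.213],"hand":0.6},{"delta_pos":[310,-4,3],"twist":[0,0,-0.213],"hand":0.6},{"delta_pos":[312.5,-4,3],"twist":[0,0,-0.213],"hand":0.6},{"delta_pos":[312.5,-4,3],"twist":[0,0,-0.213],"hand":0.6},{"delta_pos":[312.5,-4,3],"twist":[0,0,-0.213],"hand":0.6},{"delta_pos":[312.5,-4,3],"twist":[0,0,-0.213],"hand":0.6},{"delta_pos":[312.5,-4,3],"twist":[0,0,-0.213],"hand":0.6},{"delta_pos":[312.5,-4,3],"twist":[0,0,-0.213],"hand":0.6}]'; python3 -c "
from mv import *
plan(.5688,-.0297,.13,.132)"
```

```text
t: 6.05
eef_pos: [0.5686, -0.0302, 0.1803]
eef_rot: [2.071, 2.363, -0.0]
contact_force: [-0.3, -0.2, -0.1]
finger_gap: 0.026
now [ 0.5686 -0.0302  0.1803] jaw 0.1314 q [-0.1  -0.09  1.76 -0.    1.47 -0.23] F [-0.3 -0.2 -0.1] gap 0.026 t 6.05
  delta [0.5, 0.3, 50.3] twist [-0.0, 0.0, -0.001]
```

```bash
python3 -m creep '[{"delta_pos":[0.5,0.3,20],"twist":[0,0,0],"hand":0.6},{"delta_pos":[0.5,0.3,40],"twist":[0,0,0],"hand":0.6},{"delta_pos":[0.5,0.3,56],"twist":[0,0,0],"hand":0.6},{"delta_pos":[0.5,0.3,66],"twist":[0,0,0],"hand":0.6},{"delta_pos":[0.5,0.3,68],"twist":[0,0,0],"hand":0.6},{"delta_pos":[0.5,0.3,68],"twist":[0,0,0],"hand":0.6},{"delta_pos":[0.5,0.3,68],"twist":[0,0,0],"hand":0.6},{"delta_pos":[0.5,0.3,68],"twist":[0,0,0],"hand":0.6}]'; python3 -c "
from mv import *
plan(.5688,-.0297,.073,.132)
a=vision.snapshot('side')[:,:,::-1]; b=vision.snapshot('top')[:,:,::-1]
cv2.imwrite('pics/side3.png',a);cv2.imwrite('pics/top3.png',b)
f=lambda i:cv2.resize(i,(400,500),interpolation=cv2.INTER_CUBIC)
cv2.imwrite('pics/c3.png',np.hstack([f(a[180:280,265:345]),f(b[190:290,255:335])]))"
```

```text
t: 6.85
eef_pos: [0.5692, -0.0293, 0.1132]
eef_rot: [2.069, 2.362, 0.001]
contact_force: [-0.1, -0.6, -1.2]
finger_gap: 0.0257
now [ 0.5692 -0.0293  0.1132] jaw 0.132 q [-0.1  -0.04  1.83 -0.    1.35 -0.23] F [-0.1 -0.6 -1.2] gap 0.0257 t 6.85
  delta [-0.3, -0.5, 40.2] twist [0.001, 0.0, 0.0]
```

View pics/c3.png

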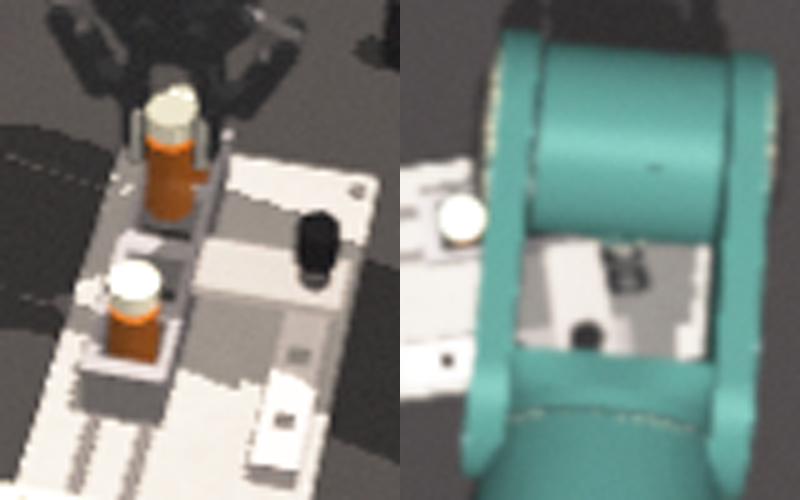

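```bash
python3 -c "
from h import *
S=cv2.imread('pics/side3.png'); S0=cv2.imread('pics/side0.png')
for im in(S,S0):
    h=cv2.cvtColor(im,cv2.COLOR_BGR2HSV)
    m=((h[:,:,1]>170)&(h[:,:,0]<16)&(h[:,:,2]>80))*255.
    print('amber',blobs(m,(280,190,315,256),amin=8))
    for v in range(208,226): print(v,np.flatnonzero(m[v,280:315])+280) if im is S else 0
X=[.569,-.0295]
for z in(.061,.07,.08,.09,.1): print(z,proj('side',[*X,z]))
for y,c in((-.0225,'c1'),(.0675,'c3'),(-.0675,'c0')):
    t=.132;P=np.array([.5457,-.0103])+np.array([[np.cos(t),-np.sin(t)],[np.sin(t),np.cos(t)]])@[.02,y]
    print(c,P,proj('side',[*P,.05]),proj('side',[*P,.07]),proj('side',[*P,.0883]),proj('top',[*P,.088]))
"
```

```text
amber [(np.float64(298.69), np.float64(215.22), np.float64(122.1), np.float64(12.1), np.float64(16.2)), (np.float64(291.25), np.float64(246.71), np.float64(71.8), np.float64(9.1), np.float64(10.0))]
208 [294 295 302]
209 [295 296 297 298 299 300 301 302]
210 [294 295 296 297 298 299 300 301 302]
211 [295 296 297 298 299 300 301 302]
212 [295 296 297 298 299 300 301 302]
213 [295 296 297 298 299 300 301 302]
214 [295 296 297 298 299 300 301 302 303 304 305]
215 [295 296 297 298 299 300 301 302 303 304 305]
216 [295 296 297 298 299 300 301 302]
217 [295 296 297 298 299 300 301 302]
218 [295 296 297 298 299 300 301 302]
219 [295 296 297 298 299 300 301 302]
220 [295 296 297 298 299 300 301 302]
221 [295 296 297 298 299 300 301 302]
222 [296 297 298 299 300 301]
223 [298 299]
224 []
225 []
amber [(np.float64(301.64), np.float64(210.77), np.float64(63.6), np.float64(8.0), np.float64(9.1)), (np.float64(291.25), np.float64(246.72), np.float64(72.9), np.float64(9.2), np.float64(10.0))]
0.061 [298.82537209 218.74931753]
0.07 [298.88870668 216.43009878]
0.08 [298.95975881 213.82827514]
0.09 [299.03153773 211.19983734]
0.1 [299.10405466 208.54437491]
c1 [ 0.5684874  -0.02997192] [298.98261218 221.48534723] [299.12492918 216.35990323] [299.25769752 211.57834761] [295.30492779 229.19405429]
c3 [0.55664186 0.05924513] [292.08850903 245.68384745] [292.16431    240.58259944] [292.23508715 235.81944369] [267.01115436 233.14547888]
c0 [ 0.57441016 -0.07458045] [302.21275999 210.14743556] [302.38407209 205.01820699] [302.54382454 200.23508399] [309.42585571 227.22196733]
```

```bash
python3 -m creep '[{"delta_pos":[0,0,7],"twist":[0,0,0],"hand":0.6},{"delta_pos":[0,0,12],"twist":[0,0,0],"hand":0.6},{"delta_pos":[0,0,16],"twist":[0,0,0],"hand":0.6},{"delta_pos":[0,0,20],"twist":[0,0,0],"hand":0.6},{"delta_pos":[0,0,20],"twist":[0,0,0],"hand":0.6},{"delta_pos":[0,0,20],"twist":[0,0,0],"hand":0.6}]'; python3 -c "
from mv import *
plan(.5688,-.0297,.074,.132)"
```

```text
t: 7.55
eef_pos: [0.5688, -0.0293, 0.0922]
eef_rot: [-2.07, -2.363, 0.0]
contact_force: [-0.4, -1.2, -0.3]
finger_gap: 0.0259
now [ 0.5688 -0.0293  0.0922] jaw 0.132 q [-0.1  -0.02  1.85 -0.    1.32 -0.23] F [-0.4 -1.2 -0.3] gap 0.0259 t 7.55
  delta [-0.4, -0.0, 18.2] twist [-0.0, -0.0, -0.0]
```

Vial bottom is at about 40 mm, 10 mm inside the cell, with no vertical contact force. I'll continue down.

```bash
python3 -m creep '[{"delta_pos":[-0.3,0.2,6],"twist":[0,0,0],"hand":0.6},{"delta_pos":[-0.3,0.2,11],"twist":[0,0,0],"hand":0.6},{"delta_pos":[-0.3,0.2,15],"twist":[0,0,0],"hand":0.6},{"delta_pos":[-0.3,0.2,17],"twist":[0,0,0],"hand":0.6},{"delta_pos":[-0.3,0.2,17],"twist":[0,0,0],"hand":0.6},{"delta_pos":[-0.3,0.2,17],"twist":[0,0,0],"hand":0.6}]'; python3 -c "
from mv import *
plan(.5688,-.0297,.074,.132)
a=vision.snapshot('side')[:,:,::-1]
cv2.imwrite('pics/c4.png',cv2.resize(a[180:280,265:345],None,fx=5,fy=5,interpolation=cv2.INTER_CUBIC))"
```

```text
t: 8.15
eef_pos: [0.5691, -0.0295, 0.0753]
eef_rot: [2.07, 2.363, 0.0]
contact_force: [-0.4, -0.5, 0.2]
finger_gap: 0.0258
now [ 0.5691 -0.0295  0.0753] jaw 0.132 q [-0.1  -0.01  1.86  0.    1.29 -0.23] F [-0.4 -0.5  0.2] gap 0.0258 t 8.15
  delta [-0.1, -0.3, 1.3] twist [0.0, -0.0, -0.0]
```

View pics/c4.png

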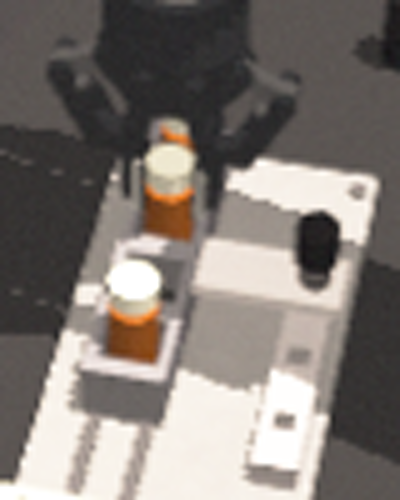

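```bash
python3 -m creep '[{"delta_pos":[0,0,1],"twist":[0,0,0],"hand":0.6},{"delta_pos":[0,0,1],"twist":[0,0,0],"hand":0.1},{"delta_pos":[0,0,1],"twist":[0,0,0],"hand":0.1},{"delta_pos":[0,0,1],"twist":[0,0,0],"hand":0.1},{"delta_pos":[0,0,-15],"twist":[0,0,0],"hand":0.1},{"delta_pos":[0,0,-40],"twist":[0,0,0],"hand":0.1},{"delta_pos":[0,0,-75],"twist":[0,0,0],"hand":0.1},{"delta_pos":[0,0,-105],"twist":[0,0,0],"hand":0.1},{"delta_pos":[0,0,-105],"twist":[0,0,0],"hand":0.1},{"delta_pos":[0,0,-105],"twist":[0,0,0],"hand":0.1}]'; python3 -c "
from mv import *
plan(.4922,-.337,.17,-.081)
a=vision.snapshot('side')[:,:,::-1]
cv2.imwrite('pics/c5.png',cv2.resize(a[180:280,265:345],None,fx=5,fy=5,interpolation=cv2.INTER_CUBIC))"
```

```text
t: 9.2
eef_pos: [0.5693, -0.0295, 0.1817]
eef_rot: [2.069, 2.362, 0.002]
contact_force: [0.1, -0.1, -1.2]
finger_gap: 0.0384
now [ 0.5693 -0.0295  0.1817] jaw 0.132 q [-0.1  -0.09  1.76  0.    1.47 -0.23] F [ 0.1 -0.1 -1.2] gap 0.0384 t 9.2
  delta [-294.6, -116.9, 11.6] twist [0.002, 0.0, 0.213]
```

View pics/c5.png

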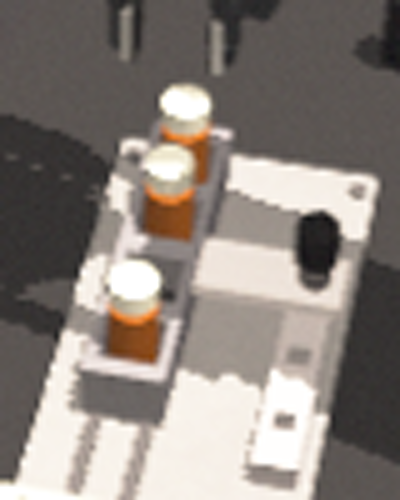

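First spare stands upright in cell 1, its cap at crop (168,165). Next is the middle spare.

```bash
python3 -m creep '[{"delta_pos":[-40,-16,0],"twist":[0,0,0.1],"hand":0.1},{"delta_pos":[-85,-34,0],"twist":[0,0,0.213],"hand":0.1},{"delta_pos":[-130,-52,0],"twist":[0,0,0.213],"hand":0.1},{"delta_pos":[-175,-69,0],"twist":[0,0,0.213],"hand":0.1},{"delta_pos":[-220,-87,0],"twist":[0,0,0.213],"hand":0.1},{"delta_pos":[-260,-103,0],"twist":[0,0,0.213],"hand":0.1},{"delta_pos":[-285,-113,0],"twist":[0,0,0.213],"hand":0.1},{"delta_pos":[-294,-117,10],"twist":[0,0,0.213],"hand":0.1},{"delta_pos":[-294.5,-117,30],"twist":[0,0,0.213],"hand":0.1},{"delta_pos":[-294.5,-117,50],"twist":[0,0,0.213],"hand":0.1},{"delta_pos":[-294.5,-117,65],"twist":[0,0,0.213],"hand":0.1},{"delta_pos":[-294.5,-117,70],"twist":[0,0,0.213],"hand":0.1},{"delta_pos":[-294.5,-117,70],"twist":[0,0,0.213],"hand":0.1},{"delta_pos":[-294.5,-117,70],"twist":[0,0,0.213],"hand":0.1},{"delta_pos":[-294.5,-117,70],"twist":[0,0,0.213],"hand":0.1},{"delta_pos":[-294.5,-117,70],"twist":[0,0,0.213],"hand":0.1}]'; python3 -c "
from mv import *
plan(.4922,-.337,.058,-.081)
a=vision.snapshot('side')[:,:,::-1]
cv2.imwrite('pics/c6.png',cv2.resize(a[110:210,310:400],None,fx=5,fy=5,interpolation=cv2.INTER_CUBIC))"
```

```text
t: 10.85
eef_pos: [0.4921, -0.337, 0.1111]
eef_rot: [2.309, 2.129, 0.0]
contact_force: [1.1, -0.6, -0.3]
finger_gap: 0.0384
now [ 0.4921 -0.337   0.1111] jaw -0.081 q [-0.64  0.02  1.77 -0.    1.35 -0.56] F [ 1.1 -0.6 -0.3] gap 0.0384 t 10.85
  delta [0.1, 0.0, 53.1] twist [0.001, 0.001, 0.0]
```

View pics/c6.png

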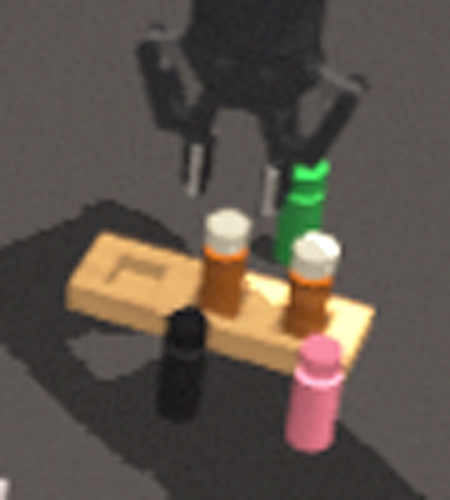

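Far pocket is empty at crop (140,265). The jaws straddle the middle spare, whose cap is at (228,230). Descending and gripping.

```bash
python3 -m creep '[{"delta_pos":[0,0,12],"twist":[0,0,0],"hand":0.1},{"delta_pos":[0,0,26],"twist":[0,0,0],"hand":0.1},{"delta_pos":[0,0,40],"twist":[0,0,0],"hand":0.1},{"delta_pos":[0,0,50],"twist":[0,0,0],"hand":0.1},{"delta_pos":[0,0,53],"twist":[0,0,0],"hand":0.1},{"delta_pos":[0,0,53],"twist":[0,0,0],"hand":0.1},{"delta_pos":[0,0,53],"twist":[0,0,0],"hand":0.6},{"delta_pos":[0,0,53],"twist":[0,0,0],"hand":0.6},{"delta_pos":[0,0,53],"twist":[0,0,0],"hand":0.6},{"delta_pos":[0,0,53],"twist":[0,0,0],"hand":0.6}]' 25; python3 -c "
from mv import *
plan(.4922,-.337,.183,-.081)"
```

```text
t: 11.9
eef_pos: [0.492, -0.337, 0.0577]
eef_rot: [2.309, 2.129, 0.0]
contact_force: [0.2, 0.4, 1.4]
finger_gap: 0.0259
now [ 0.492  -0.337   0.0577] jaw -0.081 q [-0.64  0.07  1.82 -0.    1.26 -0.56] F [0.2 0.4 1.4] gap 0.0259 t 11.9
  delta [-0.0, 0.3, -125.3] twist [0.001, 0.0, 0.0]
```

```bash
python3 -m creep '[{"delta_pos":[0,0,-20],"twist":[0,0,0],"hand":0.6},{"delta_pos":[0,0,-50],"twist":[0,0,0],"hand":0.6},{"delta_pos":[0,0,-90],"twist":[0,0,0],"hand":0.6},{"delta_pos":[0,0,-125],"twist":[0,0,0],"hand":0.6},{"delta_pos":[0,0,-125],"twist":[0,0,0],"hand":0.6}]'; python3 -c "
from mv import *
plan(.5631,.0149,.183,.132)"
```

```text
t: 12.4
eef_pos: [0.4931, -0.3378, 0.1881]
eef_rot: [2.304, 2.125, 0.002]
contact_force: [0.8, -0.4, -0.4]
finger_gap: 0.0262
now [ 0.4931 -0.3378  0.1881] jaw -0.0809 q [-0.64 -0.03  1.7   0.    1.47 -0.56] F [ 0.8 -0.4 -0.4] gap 0.0262 t 12.4
  delta [357.2, 41.2, 3.9] twist [0.006, 0.005, -0.213]
```

```bash
python3 -m creep '[{"delta_pos":[40,5,0],"twist":[0,0,-0.1],"hand":0.6},{"delta_pos":[88,10,0],"twist":[0,0,-0.213],"hand":0.6},{"delta_pos":[136,16,0],"twist":[0,0,-0.213],"hand":0.6},{"delta_pos":[184,22,0],"twist":[0,0,-0.213],"hand":0.6},{"delta_pos":[232,28,0],"twist":[0,0,-0.213],"hand":0.6},{"delta_pos":[280,33,0],"twist":[0,0,-0.213],"hand":0.6},{"delta_pos":[320,38,0],"twist":[0,0,-0.213],"hand":0.6},{"delta_pos":[345,41,0],"twist":[0,0,-0.213],"hand":0.6},{"delta_pos":[356,42,0],"twist":[0,0,-0.213],"hand":0.6},{"delta_pos":[356.3,42.2,0],"twist":[0,0,-0.213],"hand":0.6},{"delta_pos":[356.3,42.2,0],"twist":[0,0,-0.213],"hand":0.6},{"delta_pos":[356.3,42.2,15],"twist":[0,0,-0.213],"hand":0.6},{"delta_pos":[356.3,42.2,35],"twist":[0,0,-0.213],"hand":0.6},{"delta_pos":[356.3,42.2,55],"twist":[0,0,-0.213],"hand":0.6},{"delta_pos":[356.3,42.2,68],"twist":[0,0,-0.213],"hand":0.6},{"delta_pos":[356.3,42.2,71],"twist":[0,0,-0.213],"hand":0.6},{"delta_pos":[356.3,42.2,71],"twist":[0,0,-0.213],"hand":0.6},{"delta_pos":[356.3,42.2,71],"twist":[0,0,-0.213],"hand":0.6},{"delta_pos":[356.3,42.2,71],"twist":[0,0,-0.213],"hand":0.6},{"delta_pos":[356.3,42.2,71],"twist":[0,0,-0.213],"hand":0.6}]'; python3 -c "
from mv import *
plan(.5631,.0149,.074,.132)
a=vision.snapshot('side')[:,:,::-1]
cv2.imwrite('pics/side7.png',a)
cv2.imwrite('pics/c7.png',cv2.resize(a[180:280,265:345],None,fx=5,fy=5,interpolation=cv2.INTER_CUBIC))"
```

```text
t: 14.4
eef_pos: [0.563, 0.0148, 0.1119]
eef_rot: [2.07, 2.363, 0.001]
contact_force: [0.2, -0.3, -0.1]
finger_gap: 0.0257
now [0.563  0.0148 0.1119] jaw 0.132 q [-0.02 -0.06  1.84 -0.    1.35 -0.15] F [ 0.2 -0.3 -0.1] gap 0.0257 t 14.4
  delta [0.0, 0.1, 38.0] twist [0.001, 0.0, 0.0]
```

View pics/c7.png

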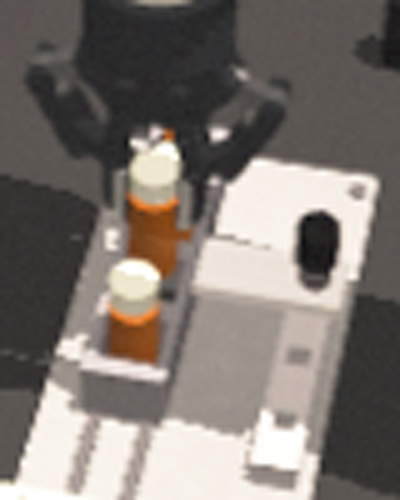

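The held vial (cap at crop (155,172)) is lined up over cell 2, between the vials in cells 1 and 3. Lowering in two stages.

```bash
python3 -m creep '[{"delta_pos":[0,0,7],"twist":[0,0,0],"hand":0.6},{"delta_pos":[0,0,12],"twist":[0,0,0],"hand":0.6},{"delta_pos":[0,0,16],"twist":[0,0,0],"hand":0.6},{"delta_pos":[0,0,20],"twist":[0,0,0],"hand":0.6},{"delta_pos":[0,0,20],"twist":[0,0,0],"hand":0.6},{"delta_pos":[0,0,20],"twist":[0,0,0],"hand":0.6}]'; python3 -c "
from mv import *
plan(.5631,.0149,.074,.132)"
```

```text
t: 15.05
eef_pos: [0.5627, 0.0148, 0.0913]
eef_rot: [-2.07, -2.363, 0.0]
contact_force: [-1.0, 0.4, 0.0]
finger_gap: 0.0256
now [0.5627 0.0148 0.0913] jaw 0.132 q [-0.02 -0.04  1.86 -0.    1.32 -0.15] F [-1.   0.4  0. ] gap 0.0256 t 15.05
  delta [0.0, 0.4, 17.3] twist [-0.0, -0.0, 0.0]
```

```bash
python3 -m creep '[{"delta_pos":[0,0,6],"twist":[0,0,0],"hand":0.6},{"delta_pos":[0,0,11],"twist":[0,0,0],"hand":0.6},{"delta_pos":[0,0,15],"twist":[0,0,0],"hand":0.6},{"delta_pos":[0,0,17],"twist":[0,0,0],"hand":0.6},{"delta_pos":[0,0,17],"twist":[0,0,0],"hand":0.6},{"delta_pos":[0,0,17],"twist":[0,0,0],"hand":0.6}]'; python3 -c "
from mv import *
plan(.5631,.0149,.074,.132)"
```

```text
t: 15.65
eef_pos: [0.5628, 0.0148, 0.0744]
eef_rot: [2.07, 2.363, 0.0]
contact_force: [-0.1, -0.1, -0.4]
finger_gap: 0.0263
now [0.5628 0.0148 0.0744] jaw 0.132 q [-0.02 -0.02  1.88  0.    1.29 -0.15] F [-0.1 -0.1 -0.4] gap 0.0263 t 15.65
  delta [0.0, 0.3, 0.4] twist [0.0, -0.0, -0.0]
```

```bash
python3 -m creep '[{"delta_pos":[0,0,0],"twist":[0,0,0],"hand":0.1},{"delta_pos":[0,0,0],"twist":[0,0,0],"hand":0.1},{"delta_pos":[0,0,0],"twist":[0,0,0],"hand":0.1},{"delta_pos":[0,0,-15],"twist":[0,0,0],"hand":0.1},{"delta_pos":[0,0,-40],"twist":[0,0,0],"hand":0.1},{"delta_pos":[0,0,-75],"twist":[0,0,0],"hand":0.1},{"delta_pos":[0,0,-105],"twist":[0,0,0],"hand":0.1},{"delta_pos":[0,0,-105],"twist":[0,0,0],"hand":0.1},{"delta_pos":[0,0,-105],"twist":[0,0,0],"hand":0.1},{"delta_pos":[0,0,-105],"twist":[0,0,0],"hand":0.1}]'; python3 -c "
from mv import *
plan(.482,-.0185,.1794,.132)
plan(.482,-.0185,.1794,.132+1.5708)
a=vision.snapshot('side')[:,:,::-1]
cv2.imwrite('pics/side8.png',a)
cv2.imwrite('pics/c8.png',cv2.resize(a[180:280,265:345],None,fx=5,fy=5,interpolation=cv2.INTER_CUBIC))
b=vision.snapshot('top')[:,:,::-1];cv2.imwrite('pics/top8.png',b)"
```

```text
t: 16.65
eef_pos: [0.5624, 0.0148, 0.1788]
eef_rot: [-2.07, -2.363, 0.001]
contact_force: [-0.2, 0.5, -0.4]
finger_gap: 0.0384
now [0.5624 0.0148 0.1788] jaw 0.132 q [-0.02 -0.1   1.78 -0.    1.47 -0.15] F [-0.2  0.5 -0.4] gap 0.0384 t 16.65
  delta [-22.5, -84.1, -0.6] twist [-0.001, -0.0, -0.0]
now [0.5624 0.0148 0.1788] jaw 0.132 q [-0.02 -0.1   1.78 -0.    1.47 -0.15] F [-0.2  0.5 -0.4] gap 0.0384 t 16.65
  delta [-22.5, -84.1, -0.6] twist [-0.001, 0.001, 1.571]
```

View pics/c8.png

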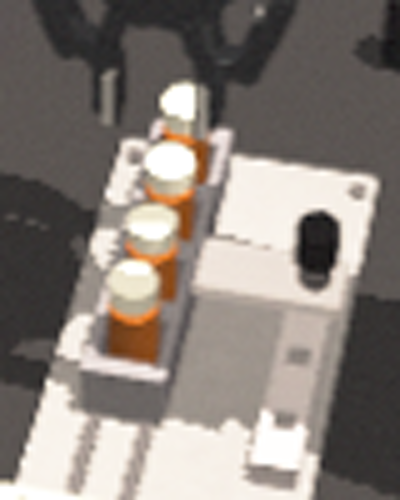

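All four cells hold upright vials, caps at crop (185,102), (170,165), (152,228), (135,285). Next: turn the jaws along the slide direction and go above the knob.

```bash
python3 -m creep '[{"delta_pos":[-10,-30,0],"twist":[0,0,0.15],"hand":0.1},{"delta_pos":[-18,-60,0],"twist":[0,0,0.3],"hand":0.1},{"delta_pos":[-22.5,-84.2,0],"twist":[0,0,0.45],"hand":0.1},{"delta_pos":[-22.5,-84.2,0],"twist":[0,0,0.6],"hand":0.1},{"delta_pos":[-22.5,-84.2,0],"twist":[0,0,0.75],"hand":0.1},{"delta_pos":[-22.5,-84.2,0],"twist":[0,0,0.9],"hand":0.1},{"delta_pos":[-22.5,-84.2,10],"twist":[0,0,1.05],"hand":0.1},{"delta_pos":[-22.5,-84.2,25],"twist":[0,0,1.2],"hand":0.1},{"delta_pos":[-22.5,-84.2,40],"twist":[0,0,1.35],"hand":0.1},{"delta_pos":[-22.5,-84.2,55],"twist":[0,0,1.5],"hand":0.1},{"delta_pos":[-22.5,-84.2,63],"twist":[0,0,1.571],"hand":0.1},{"delta_pos":[-22.5,-84.2,63],"twist":[0,0,1.571],"hand":0.1},{"delta_pos":[-22.5,-84.2,63],"twist":[0,0,1.571],"hand":0.1},{"delta_pos":[-22.5,-84.2,63],"twist":[0,0,1.571],"hand":0.1},{"delta_pos":[-22.5,-84.2,63],"twist":[0,0,1.571],"hand":0.1}]'; python3 -c "
from mv import *
plan(.4817,-.0185,.074,.132-1.5708)
a=vision.snapshot('side')[:,:,::-1]
cv2.imwrite('pics/side9.png',a)
cv2.imwrite('pics/c9.png',cv2.resize(a[180:280,265:365],None,fx=5,fy=5,interpolation=cv2.INTER_CUBIC))"
```

```text
t: 18.25
eef_pos: [0.4824, -0.0185, 0.1168]
eef_rot: [3.135, 0.209, 0.001]
contact_force: [0.8, 0.2, -0.6]
finger_gap: 0.0381
now [ 0.4824 -0.0185  0.1168] jaw -1.4378 q [-0.09 -0.25  2.01 -0.    1.38  1.35] F [ 0.8  0.2 -0.6] gap 0.0381 t 18.25
  delta [-0.8, -0.2, 42.8] twist [0.0, -0.001, 0.001]
```

View pics/c9.png

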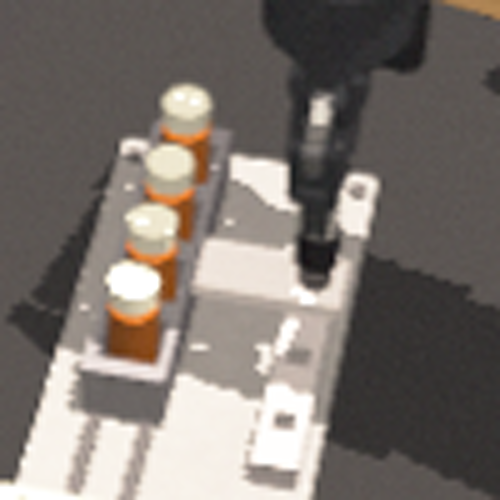

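```bash
python3 -m creep '[{"delta_pos":[-0.5,0,8],"twist":[0,0,0],"hand":0.1},{"delta_pos":[-0.5,0,18],"twist":[0,0,0],"hand":0.1},{"delta_pos":[-0.5,0,28],"twist":[0,0,0],"hand":0.1},{"delta_pos":[-0.5,0,37],"twist":[0,0,0],"hand":0.1},{"delta_pos":[-0.5,0,42.5],"twist":[0,0,0],"hand":0.1},{"delta_pos":[-0.5,0,42.5],"twist":[0,0,0],"hand":0.1},{"delta_pos":[-0.5,0,42.5],"twist":[0,0,0],"hand":0.1}]'; python3 -c "
from mv import *
plan(.4817,-.0185,.074,.132-1.5708)"
```

```text
t: 19.0
eef_pos: [0.4818, -0.0186, 0.0739]
eef_rot: [3.135, 0.207, 0.0]
contact_force: [0.3, -0.5, -0.4]
finger_gap: 0.0382
now [ 0.4818 -0.0186  0.0739] jaw -1.439 q [-0.09 -0.21  2.05 -0.    1.3   1.35] F [ 0.3 -0.5 -0.4] gap 0.0382 t 19.0
  delta [-0.1, -0.1, -0.1] twist [0.0, -0.0, -0.0]
```

```bash
python3 -m creep '[{"delta_pos":[0,0,0],"twist":[0,0,0],"hand":0.6},{"delta_pos":[0,0,0],"twist":[0,0,0],"hand":0.6},{"delta_pos":[0,0,0],"twist":[0,0,0],"hand":0.6},{"delta_pos":[0,0,0],"twist":[0,0,0],"hand":0.6},{"delta_pos":[0,0,0],"twist":[0,0,0],"hand":0.6}]' 50; python3 -c "
from mv import *
plan(.4817,-.0185,.074,.132-1.5708)"
```

```text
t: 19.5
eef_pos: [0.482, -0.0181, 0.0745]
eef_rot: [-3.134, -0.207, -0.001]
contact_force: [-1.2, 5.4, 3.7]
finger_gap: 0.0222
now [ 0.482  -0.0181  0.0745] jaw -1.4389 q [-0.09 -0.21  2.05  0.    1.3   1.35] F [-1.2  5.4  3.7] gap 0.0222 t 19.5
  delta [-0.3, 0.3, 0.5] twist [-0.001, -0.001, -0.0]
```

```bash
python3 -c "
from mv import *
a=vision.snapshot('side')[:,:,::-1]
cv2.imwrite('pics/side10.png',a)
cv2.imwrite('pics/c10.png',cv2.resize(a[190:270,290:350],None,fx=7,fy=7,interpolation=cv2.INTER_CUBIC))
plan(.4817,-.0185,.074,.132-1.5708)"
```

```text
now [ 0.482  -0.0181  0.0745] jaw -1.4389 q [-0.09 -0.21  2.05  0.    1.3   1.35] F [-2.   6.3  3.8] gap 0.0225 t 19.55
  delta [-0.3, 0.3, 0.5] twist [-0.001, -0.001, -0.0]
```

View pics/c10.png

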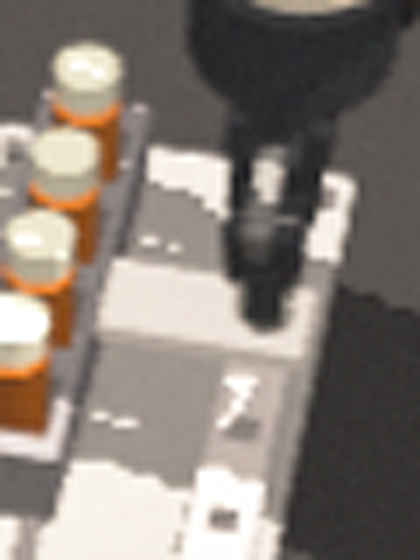

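```bash
python3 -m creep '[{"delta_pos":[0,0,-3],"twist":[0,0,0],"hand":0.6},{"delta_pos":[0,0,-6],"twist":[0,0,0],"hand":0.6},{"delta_pos":[0,0,-9],"twist":[0,0,0],"hand":0.6},{"delta_pos":[0,0,-12],"twist":[0,0,0],"hand":0.6},{"delta_pos":[0,0,-15],"twist":[0,0,0],"hand":0.6},{"delta_pos":[0,0,-17],"twist":[0,0,0],"hand":0.6},{"delta_pos":[0,0,-17],"twist":[0,0,0],"hand":0.6},{"delta_pos":[0,0,-17],"twist":[0,0,0],"hand":0.6},{"delta_pos":[0,0,-17],"twist":[0,0,0],"hand":0.6}]'; python3 -c "
from mv import *
plan(.4817,-.0185,.074,.132-1.5708)
a=vision.snapshot('side')[:,:,::-1]
cv2.imwrite('pics/side11.png',a)
cv2.imwrite('pics/c11.png',cv2.resize(a[190:270,290:350],None,fx=7,fy=7,interpolation=cv2.INTER_CUBIC))"
```

```text
t: 20.45
eef_pos: [0.4818, -0.0186, 0.0907]
eef_rot: [-3.135, -0.207, -0.0]
contact_force: [4.8, 1.0, -5.9]
finger_gap: 0.0221
now [ 0.4818 -0.0186  0.0907] jaw -1.439 q [-0.09 -0.23  2.03  0.    1.33  1.35] F [ 4.8  1.  -5.9] gap 0.0221 t 20.45
  delta [-0.1, -0.1, 16.7] twist [-0.0, -0.0, -0.0]
```

View pics/c11.png

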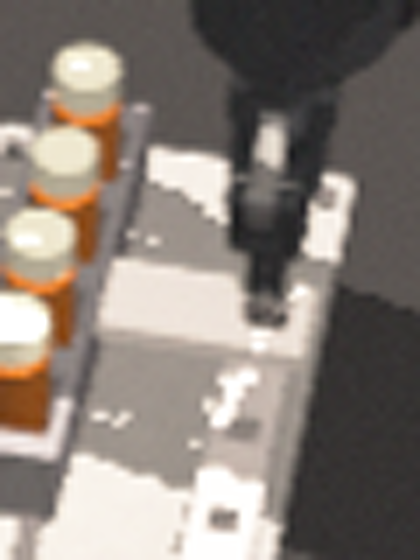

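```bash
python3 -c "
from h import *
g=lambda f:cv2.cvtColor(cv2.imread('pics/%s.png'%f),cv2.COLOR_BGR2HSV)
for f in('side0','side3','side7','side8','side9','side10','side11'):
    h=g(f)
    m=((h[:,:,1]>170)&(h[:,:,0]<16)&(h[:,:,2]>80))*255.
    print(f,[tuple(map(float,b)) for b in blobs(m,(280,236,300,258),amin=8)])
def pc(a,b):
    A=g(a)[222:258,278:302,1].astype(np.float32);B=g(b)[222:258,278:302,1].astype(np.float32)
    return cv2.phaseCorrelate(A,B,cv2.createHanningWindow(A.shape[::-1],cv2.CV_32F))
for b in('side3','side8','side9','side10','side11'): print(b,pc('side0',b))
P=np.array([.5566,.0592,.07]);print(proj('side',P),proj('side',P+[-.0001316*10,.0009913*10,0]))
"
```

```text
side0 [(291.25, 246.72, 72.9, 9.2, 10.0)]
side3 [(291.25, 246.71, 71.8, 9.1, 10.0)]
side7 [(291.38, 246.82, 70.9, 9.1, 10.0)]
side8 [(291.19, 246.7, 74.0, 9.2, 10.0)]
side9 [(291.25, 246.72, 72.9, 9.2, 10.0)]
side10 [(291.67, 245.89, 68.0, 10.0, 9.1)]
side11 [(291.91, 245.79, 70.9, 10.1, 10.1)]
side3 ((-0.047721409125504266, -0.04165051897805938), 0.9724096109469732)
side8 ((-0.039525564478800845, -0.21821735993498237), 0.7446076969305674)
side9 ((0.06087769755581185, -0.30946474862147966), 0.6466003209352493)
side10 ((0.0015323966018936375, -0.7003747943379999), 0.7875860349999534)
side11 ((-0.035140368150312185, -0.9622771445883593), 0.850139828743758)
[292.18540621 240.57455369] [291.37298809 243.40183654]
```

The carrier sits about 2.5 mm towards its -y stop: the vial in cell 3 shifted about -0.8 px (0.28 px/mm). That means a slide of about 47.5 mm.

```bash
python3 -m creep '[{"delta_pos":[0,-4,0],"twist":[0,0,0],"hand":0.6},{"delta_pos":[0,-9,0],"twist":[0,0,0],"hand":0.6},{"delta_pos":[0,-15,0],"twist":[0,0,0],"hand":0.6},{"delta_pos":[0,-21,0],"twist":[0,0,0],"hand":0.6},{"delta_pos":[0,-27,0],"twist":[0,0,0],"hand":0.6},{"delta_pos":[0,-33,0],"twist":[0,0,0],"hand":0.6},{"delta_pos":[0,-38,0],"twist":[0,0,0],"hand":0.6},{"delta_pos":[0,-43,0],"twist":[0,0,0],"hand":0.6},{"delta_pos":[0,-46,0],"twist":[0,0,0],"hand":0.6},{"delta_pos":[0,-47.5,0],"twist":[0,0,0],"hand":0.6},{"delta_pos":[0,-47.5,0],"twist":[0,0,0],"hand":0.6},{"delta_pos":[0,-47.5,0],"twist":[0,0,0],"hand":0.6},{"delta_pos":[0,-47.5,0],"twist":[0,0,0],"hand":0.6},{"delta_pos":[0,-47.5,0],"twist":[0,0,0],"hand":0.6}]'; python3 -c "
from mv import *
plan(.4817,-.0185,.074,.132-1.5708)
a=vision.snapshot('side')[:,:,::-1]
cv2.imwrite('pics/side12.png',a)
cv2.imwrite('pics/c12.png',cv2.resize(a[190:290,265:345],None,fx=5.5,fy=5.5,interpolation=cv2.INTER_CUBIC))
h=cv2.cvtColor(a,cv2.COLOR_BGR2HSV)
m=((h[:,:,1]>170)&(h[:,:,0]<16)&(h[:,:,2]>80))*255.
print([tuple(map(float,b)) for b in blobs(m,(275,246,300,275),amin=8)])
c,d=ray('side',291.25,246.72)
P=onz('side',291.25,246.72,.06);t=.132
for s in (.043,.044,.045,.046,.047): print(s,proj('side',[P[0]-np.sin(t)*s,P[1]+np.cos(t)*s,.06]))"
```

```text
t: 21.9
eef_pos: [0.4756, 0.0285, 0.0907]
eef_rot: [3.135, 0.207, 0.0]
contact_force: [4.5, 2.0, -5.2]
finger_gap: 0.0219
now [0.4756 0.0285 0.0907] jaw -1.4391 q [ 0.01 -0.24  2.04 -0.    1.34  1.45] F [ 4.5  2.  -5.2] gap 0.0219 t 21.9
  delta [-0.1, 47.3, 16.7] twist [0.0, -0.0, -0.0]
[(294.39, 248.27, 12.8, 3.0, 6.1), (288.03, 259.83, 73.0, 10.2, 10.1)]
0.043 [287.67305622 259.23299899]
0.044 [287.587988   259.53058785]
0.045 [287.50283218 259.82848314]
0.046 [287.41758862 260.12668534]
0.047 [287.3322572  260.42519492]
```

View pics/c12.png

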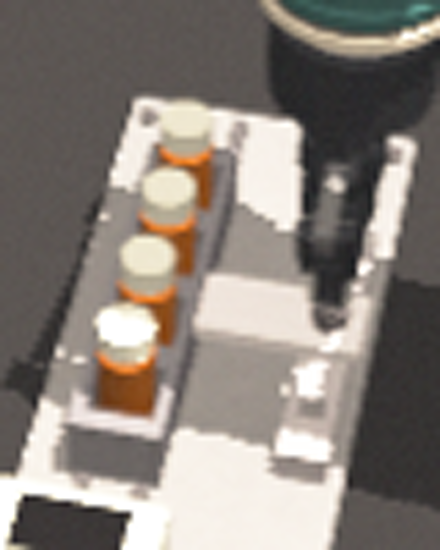

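Measured slide is about 45 mm (v=259.83, against 259.83 predicted). Lowering the pin.

```bash
python3 -m creep '[{"delta_pos":[0,0,2],"twist":[0,0,0],"hand":0.6},{"delta_pos":[0,0,4],"twist":[0,0,0],"hand":0.6},{"delta_pos":[0,0,6],"twist":[0,0,0],"hand":0.6},{"delta_pos":[0,0,8],"twist":[0,0,0],"hand":0.6},{"delta_pos":[0,0,10],"twist":[0,0,0],"hand":0.6},{"delta_pos":[0,0,10],"twist":[0,0,0],"hand":0.6},{"delta_pos":[0,0,10],"twist":[0,0,0],"hand":0.6},{"delta_pos":[0,0,10],"twist":[0,0,0],"hand":0.6}]'; python3 -c "
from mv import *
plan(.4756,.0285,.074,.132-1.5708)"
```

```text
t: 22.75
eef_pos: [0.4756, 0.0284, 0.0807]
eef_rot: [3.135, 0.207, 0.001]
contact_force: [5.3, 1.7, -5.9]
finger_gap: 0.0223
now [0.4756 0.0284 0.0807] jaw -1.4391 q [ 0.01 -0.23  2.05 -0.    1.32  1.45] F [ 5.3  1.7 -5.9] gap 0.0223 t 22.75
  delta [-0.0, -0.1, 6.7] twist [0.0, -0.0, -0.0]
```

```bash
python3 -m creep '[{"delta_pos":[0,0,2],"twist":[0,0,0],"hand":0.6},{"delta_pos":[0,0,4],"twist":[0,0,0],"hand":0.6},{"delta_pos":[0,0,5.5],"twist":[0,0,0],"hand":0.6},{"delta_pos":[0,0,6.5],"twist":[0,0,0],"hand":0.6},{"delta_pos":[0,0,6.5],"twist":[0,0,0],"hand":0.6},{"delta_pos":[0,0,6.5],"twist":[0,0,0],"hand":0.6},{"delta_pos":[0,0,6.5],"twist":[0,0,0],"hand":0.6}]'; python3 -c "
from mv import *
for i in range(3): vision.snapshot('side'); plan(.4756,.0285,.074,.132-1.5708)"
```

```text
t: 23.45
eef_pos: [0.4757, 0.0285, 0.0746]
eef_rot: [3.135, 0.207, 0.001]
contact_force: [3.2, 0.7, 2.4]
finger_gap: 0.0223
now [0.4757 0.0285 0.0746] jaw -1.4391 q [ 0.01 -0.22  2.06 -0.    1.31  1.45] F [3.5 0.1 2.6] gap 0.0224 t 23.5
  delta [-0.1, -0.1, 0.6] twist [0.0, -0.001, -0.0]
now [0.4757 0.0285 0.0745] jaw -1.439 q [ 0.01 -0.22  2.06 -0.    1.31  1.45] F [2.6 1.7 4.2] gap 0.0225 t 23.55
  delta [-0.0, -0.0, 0.5] twist [0.0, -0.001, -0.0]
now [0.4757 0.0284 0.0746] jaw -1.439 q [ 0.01 -0.22  2.06 -0.    1.31  1.45] F [2.6 1.6 3.3] gap 0.0222 t 23.6
  delta [-0.1, -0.1, 0.6] twist [0.0, -0.001, -0.0]
```

```bash
python3 -m creep '[{"delta_pos":[0,0,0.8],"twist":[0,0,0],"hand":0.6},{"delta_pos":[0,0,0.8],"twist":[0,0,0],"hand":0.6},{"delta_pos":[0,0,0.8],"twist":[0,0,0],"hand":0.6},{"delta_pos":[0,0,0.8],"twist":[0,0,0],"hand":0.6},{"delta_pos":[0,0,0.8],"twist":[0,0,0],"hand":0.6}]'; python3 -c "
from mv import *
plan(.4756,.0285,.074,.132-1.5708)
a=vision.snapshot('side')[:,:,::-1];b=vision.snapshot('top')[:,:,::-1]
cv2.imwrite('pics/side13.png',a);cv2.imwrite('pics/top13.png',b)
f=lambda i:cv2.resize(i,(400,500),interpolation=cv2.INTER_CUBIC)
cv2.imwrite('pics/c13.png',np.hstack([f(a[190:290,265:345]),f(b[190:290,200:280])]))
h=cv2.cvtColor(a,cv2.COLOR_BGR2HSV)
m=((h[:,:,1]>170)&(h[:,:,0]<16)&(h[:,:,2]>80))*255.
print([tuple(map(float,b)) for b in blobs(m,(275,246,300,275),amin=8)])"
```

```text
t: 24.1
eef_pos: [0.4758, 0.0285, 0.0744]
eef_rot: [3.135, 0.207, 0.001]
contact_force: [-1.4, 2.1, 12.0]
finger_gap: 0.0224
now [0.4758 0.0285 0.0744] jaw -1.439 q [ 0.01 -0.22  2.06 -0.    1.31  1.45] F [-1.4  2.1 12. ] gap 0.0224 t 24.1
  delta [-0.2, -0.1, 0.4] twist [0.0, -0.001, -0.0]
[(294.39, 248.27, 12.8, 3.0, 6.1), (288.09, 259.73, 73.1, 10.2, 10.1)]
```

View pics/c13.png

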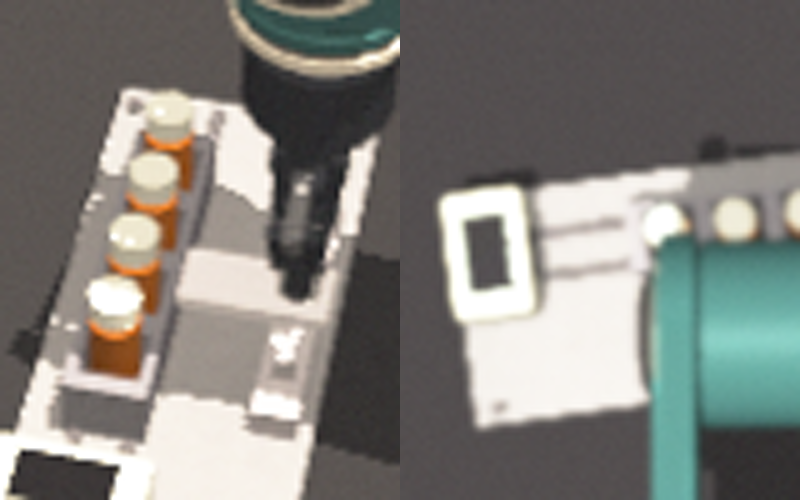

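View pics/side13.png

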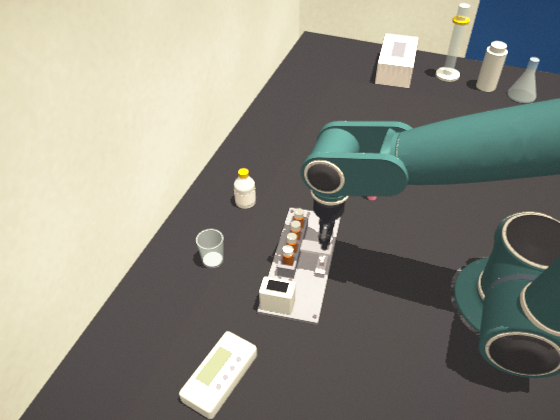

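```bash
python3 -c "
from station import ctrl
print(ctrl.sign_off())"
```

```text
the job is handed in; nothing more can be done
None
```

The job is done and handed in at about 24 s, with the gripper still holding the plunger knob at a 50 N grip setting.

- **Vials:** I put the far and middle spares from the stand upright into the two empty cells, 1 and 2. The vials already in cells 0 and 3 and the near spare were left alone.
- **Slide and lock:** I then lifted the knob about 17 mm, slid the carrier one hole towards the reader, and lowered the pin into hole1.

**What the last checks showed**
- **Position:** the side camera put the carrier slide at about 45 mm.
- **Pin down:** the gripper stopped at 74.4 mm, against 74.5 mm when I first gripped the knob with the pin down. It met a firm stop there (12 N upward), with no sign of the pin riding on the bar on the way down.
- **Other things:** all four vials are upright. The beaker, bottle and meter look undisturbed in the side view.

**What was off or unchecked**
- **Camera mismatch:** the two cameras disagreed by 2 to 4 mm.
- **Early shift:** closing on the knob shifted the carrier about 2.5 mm backwards, so I commanded a 47.5 mm slide to make up for it.
- **Grip reading:** the gripper read 22 mm on the 24 mm knob. I did not explain this, but the knob did not visibly slip.
- **Hidden by the arm:** at the end the arm hid most of the stand and the look-alike vials from the side camera, and I viewed only part of the last top picture, so I last saw those during the second pick.

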